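# Load and cap a centrifuge bucket

### The arm

A 7-joint arm with a two-finger parallel gripper is mounted at the origin on the work surface. World frame = base frame: x ahead of the robot, y to its left, z up, the work surface at z = 0. Lengths are in m, angles in rad, forces in N, time in s.
With the tool pointing down it reaches from about 0.35 to 0.9 m from the base axis. Payload 8.1 kg.
Tool frame: the origin (TCP) lies at the centre of the arm's flange, where the gripper is bolted on; the fingertips stand 178 mm ahead of it and the grasp point (between the pads) lies 159 mm ahead of it; x points along the fingers, z is the direction in which the jaws open and shut, and the axes are right-handed (so a half turn about x gives the same grasp; the last joint's range is limited). The gripper opens to 92 mm and grips with 3 to 60 N. Pads are 19 mm wide; open, the fingers measure 130 mm over their backs; the gripper's body (75 mm by 190 mm) begins 47 mm behind the grasp point.
Start: joints at [1.167, 0.434, 0.025, 1.573, -0.012, 1.134, -0.075], TCP at [0.185, -0.597, 0.405] pointing down, gripper open.
Joint ranges: [-2.62, 2.62], [-0.44, 2.09], [-1.27, 1.32], [0.08, 2.57], [-1.32, 4.46], [0.12, 2], [-2.74, 2.74]. Speed limits (rad/s): [2.22, 2.22, 3.01, 3.01, 3.14, 3.14, 3.14].

### API

Orientations are given as a rotation vector (axis times angle).
In Python, from cell import arm, get_image, search_frame, pinpoint gives the robot as it stands.
- The arm moves only by the tool arm_command, never from a script. Its argument "motion" is a list of rows, each a list of 7 numbers: the finger opening in mm, from 0 to 91.8, then the shift along the tool's x, y, z in mm, then the turn, a rotation vector about the tool's x, y, z in degrees. In form: [[fingers, x, y, z, ax, ay, az], ...]. A call has 1 to 5 rows; each row shifts and turns the commanded pose from where the row before left it, along the tool's axes as they then stand; what a row does not reach is not made up. A row lasts 1/8 s, in which the tool goes at most 62.5 mm and 10.7 degrees, less where a joint would pass 70% of its speed; a pose out of reach is approached as far as the arm can. A call with a gripper value outside its range is refused whole. The fingers move at their own pace and stop on an object; "newtons" is the grip in N (left out, the last holds). Time passes only in rows, so rows that do not move let the fingers close. It gives the time, the measured TCP pose, the force and the opening at its end, in the units of the state.
- arm.observe(): the state, without advancing time (a new reading comes with each control period).
- get_image(name): name is "side" or "top"; returns a dict with "frame" (384x512x3 uint8, red, green, blue), "range_z" (384x512 float32, m along the optical axis (not along the pixel's ray), 0 where there is no reading), "K" (3x3 intrinsics, pixels), "origin" and "rotation" of the camera in the world. Camera axes: x right, y down, z forward; pixel columns grow to the right and rows downward; lengths in m; the calibration is good to about 2 mm. A picture is of the moment at which its call begins.
- arm.sign_off(): hands the job in, once; it reports no verdict.
Trained networks look in the newest picture that a camera, given by its name, has taken for a name from the list of things; names that differ only in an ending like _2 or _b are one class to them, and where a whole thing is asked for, a point or a joint stands for the part that bears it (a point fixed in the world has none). Each returns a list of dicts, best first, with "p" (0 to 1); they miss things now and then, are a little off and sometimes report something else, mostly with a low value. They report only what shows in the picture. A call takes as long as a camera call.
- search_frame(camera, target): "point" ([x, y, z] in m, in world coordinates, good to about 4 mm: the middle of the surface that is visible of it).
- pinpoint(camera, target): "point" ([x, y, z] in m, in world coordinates, good to about 4 mm: a listed point, or the origin of a listed thing).
The state is a dict: "clock": time; "joints": joint angles; "dq": joint speeds; "joint_efforts": joint torques, N m; "position": TCP position; "ee_rot": TCP orientation; "force": force on the tool from outside, world axes, zero at the start; "ft_torque": the same for the moment, N m; "width": opening from 0.0 (shut) to 1.0 (fully open).
Only numpy, scipy, OpenCV 4.12 (cv2) and the standard library are available. Lean on these libraries where they do the work, as an engineer would, in place of code of your own. Each camera call takes 0.05 s, during which the arm holds its last target. There are 200 camera calls.

### The job

Get the centrifuge bucket in the bench stand ready for a run: first lower the adapter with the two wide bores into the bucket, then put the two long conical tubes from the foam rack into it, one in each bore, and last close the bucket with the tall domed cap, sitting level and all the way down on the rim. Let each piece down instead of dropping it, and leave the adapter with the six small bores, the flat cap and the short container alone.

Things in the scene. Friction and masses are not known exactly. Their poses are not given: they have to be found in the camera images.
- bucket: Fixed. Round aluminium bucket hung between two black cheeks on a black plate (110 x 134 mm). Origin: centre of the plate's underside, on the bucket's axis, z up. Inner diameter 100, inner floor at height 14, rim (top of a flange of outer diameter 116) at height 104 mm. The cheeks stand at +y and -y, up to 64 mm from the axis and 70 mm high.
- adapter_two: Loose, about 0.15 kg. White round block with TWO WIDE bores, diameter 95, height 84 mm, lower edge bevelled 4 mm; grip it by the grey tab upright on its top (30 along x, 10 thick along y, height 84 to 120). Origin: centre of underside, z up. Bores: diameter 33, centred on its own y axis at y = +26 and -26, floors at height 6. It stands on the bucket's inner floor, turned any way.
- tube_labelled: Loose, about 50 g. Long conical tube with a paper label, upright in the rack: length 115, body diameter 29, lowest 16 mm tapering to a tip of diameter 8; blue cap of diameter 33, height 14 at the top (take it there). Origin: middle of the tip, z towards the cap. Goes tip down onto the floor of either bore of adapter_two, one tube to a bore, play 2 mm; it then stands 31 mm above the bucket's rim.
- tube_plain: Loose, about 50 g. The counterweight: the same tube as tube_labelled (same size, cap and origin) without a label, in the same rack. It goes into the other bore.
- cap_dome: Loose, about 0.2 kg. The TALL bucket cap: clear dome (diameter 111, flat top at height 53 mm) on a grey skirt of diameter 130; black upright grip of diameter 24 on top, height 53 to 85 (take it there). Origin: centre of underside, z up. Seated, an inner ledge rests on the bucket's rim and the skirt hangs 8 mm below the rim, 3 mm clear of the flange all round; the mouth flares. It clears the tubes.
- rack: Fixed. White foam block 62 (x) x 160 (y) x 70 mm high with three holes in a row along its own y axis at y = -50, 0 and +50, 62 mm deep. Origin: centre of its underside. The two tubes and the container stand upright in its holes at the start, in any order, their origins 8 mm above the bench.
- adapter_six: Loose bystander, leave alone. White round block of the same outside size as adapter_two (diameter 95, height 84, same tab) but with SIX SMALL bores in a circle. Origin: centre of its underside.
- cap_flat: Loose bystander, leave alone. The LOW flat bucket cap: grey skirt of diameter 130 mm, top at height 16, black grip of diameter 24 up to height 48. Too low for the tubes. Origin: centre of its underside.
- container: Loose bystander, leave alone. Short flat-bottomed container, blue cap of diameter 33, in the third hole of the rack; length 88 mm, so its top is 27 mm lower than the tubes'. Origin: centre of its underside.

How it is judged:
On the way, in this order (a step that is already met when the one before it is completed fails the run):
1. the two-bore adapter stands on the bucket's floor, let go (horizontal distance between adapter_two and bucket below 0.006 m and z of adapter_two in the frame of bucket between 0.01 and 0.018 m and angle between adapter_two's own z axis and vertical below 0.08 rad and contact force between the fingers and adapter_two below 0.5 N), for 0.2 s.
2. one tube stands fully down in a bore of the adapter in the bucket, let go (horizontal distance between adapter_two and bucket below 0.006 m and z of adapter_two in the frame of bucket between 0.01 and 0.018 m and angle between adapter_two's own z axis and vertical below 0.08 rad and ((x of tube_labelled in the frame of adapter_two between -0.014 and 0.014 m and y of tube_labelled in the frame of adapter_two between 0.012 and 0.04 m and z of tube_labelled in the frame of adapter_two between 0.001 and 0.011 m and angle between tube_labelled's own z axis and vertical below 0.17 rad and contact force between the fingers and tube_labelled below 0.5 N) or (x of tube_labelled in the frame of adapter_two between -0.014 and 0.014 m and y of tube_labelled in the frame of adapter_two between -0.04 and -0.012 m and z of tube_labelled in the frame of adapter_two between 0.001 and 0.011 m and angle between tube_labelled's own z axis and vertical below 0.17 rad and contact force between the fingers and tube_labelled below 0.5 N) or (x of tube_plain in the frame of adapter_two between -0.014 and 0.014 m and y of tube_plain in the frame of adapter_two between 0.012 and 0.04 m and z of tube_plain in the frame of adapter_two between 0.001 and 0.011 m and angle between tube_plain's own z axis and vertical below 0.17 rad and contact force between the fingers and tube_plain below 0.5 N) or (x of tube_plain in the frame of adapter_two between -0.014 and 0.014 m and y of tube_plain in the frame of adapter_two between -0.04 and -0.012 m and z of tube_plain in the frame of adapter_two between 0.001 and 0.011 m and angle between tube_plain's own z axis and vertical below 0.17 rad and contact force between the fingers and tube_plain below 0.5 N))), for 0.2 s.
3. both tubes stand fully down, one in each bore, let go (horizontal distance between adapter_two and bucket below 0.006 m and z of adapter_two in the frame of bucket between 0.01 and 0.018 m and angle between adapter_two's own z axis and vertical below 0.08 rad and ((x of tube_labelled in the frame of adapter_two between -0.014 and 0.014 m and y of tube_labelled in the frame of adapter_two between 0.012 and 0.04 m and z of tube_labelled in the frame of adapter_two between 0.001 and 0.011 m and angle between each of tube_labelled, tube_plain's own z axis and vertical below 0.17 rad and x of tube_plain in the frame of adapter_two between -0.014 and 0.014 m and y of tube_plain in the frame of adapter_two between -0.04 and -0.012 m and z of tube_plain in the frame of adapter_two between 0.001 and 0.011 m) or (x of tube_labelled in the frame of adapter_two between -0.014 and 0.014 m and y of tube_labelled in the frame of adapter_two between -0.04 and -0.012 m and z of tube_labelled in the frame of adapter_two between 0.001 and 0.011 m and angle between each of tube_labelled, tube_plain's own z axis and vertical below 0.17 rad and x of tube_plain in the frame of adapter_two between -0.014 and 0.014 m and y of tube_plain in the frame of adapter_two between 0.012 and 0.04 m and z of tube_plain in the frame of adapter_two between 0.001 and 0.011 m)) and contact force between the fingers and tube_labelled below 0.5 N and contact force between the fingers and tube_plain below 0.5 N), for 0.2 s.
4. the domed cap sits level on the bucket's rim over the tubes (horizontal distance between each of adapter_two, cap_dome and bucket below 0.006 m and z of adapter_two in the frame of bucket between 0.01 and 0.018 m and angle between adapter_two's own z axis and vertical below 0.08 rad and ((x of tube_labelled in the frame of adapter_two between -0.014 and 0.014 m and y of tube_labelled in the frame of adapter_two between 0.012 and 0.04 m and z of tube_labelled in the frame of adapter_two between 0.001 and 0.011 m and angle between each of tube_labelled, tube_plain's own z axis and vertical below 0.17 rad and x of tube_plain in the frame of adapter_two between -0.014 and 0.014 m and y of tube_plain in the frame of adapter_two between -0.04 and -0.012 m and z of tube_plain in the frame of adapter_two between 0.001 and 0.011 m) or (x of tube_labelled in the frame of adapter_two between -0.014 and 0.014 m and y of tube_labelled in the frame of adapter_two between -0.04 and -0.012 m and z of tube_labelled in the frame of adapter_two between 0.001 and 0.011 m and angle between each of tube_labelled, tube_plain's own z axis and vertical below 0.17 rad and x of tube_plain in the frame of adapter_two between -0.014 and 0.014 m and y of tube_plain in the frame of adapter_two between 0.012 and 0.04 m and z of tube_plain in the frame of adapter_two between 0.001 and 0.011 m)) and z of cap_dome in the frame of bucket between 0.092 and 0.1 m and angle between cap_dome's own z axis and vertical below 0.06 rad), for 0.2 s.
At the end, for the whole second after the job is handed in: Adapter upright on the bucket's floor (within 6 mm sideways, 4 mm in height, 0.08 rad); a tube fully down in each bore (5 mm in height, 0.17 rad); domed cap on the rim (6 mm sideways, 4 mm in height, 0.06 rad); all let go and at rest (all of step 4 and contact force between the fingers and cap_dome below 0.5 N and linear speed of each of cap_dome, adapter_two, tube_labelled, tube_plain below 0.03 m/s and angular speed of each of cap_dome, adapter_two, tube_labelled, tube_plain below 0.3 rad/s); the robot touches nothing.
It fails at once if the six-bore adapter, the flat cap or the short container was moved more than 25 mm (distance of any of adapter_six, cap_flat, container from where it was at the start of the episode above 0.025 m).
It fails at once if a piece was dropped (fell free at over 0.8 m/s, a fall of about 33 mm) ((linear speed of adapter_two above 0.8 m/s and contact force between the fingers and adapter_two below 0.1 N) or (linear speed of tube_labelled above 0.8 m/s and contact force between the fingers and tube_labelled below 0.1 N) or (linear speed of tube_plain above 0.8 m/s and contact force between the fingers and tube_plain below 0.1 N) or (linear speed of cap_dome above 0.8 m/s and contact force between the fingers and cap_dome below 0.1 N)).
It also fails if it takes over 128 s, if anything falls off the work surface, if the arm or the gripper's body presses on something with over 40 N, if the wrist force passes 120 N, or if a joint passes its speed limit or range.

## Working session

There is one attempt and no reset: what is moved stays moved. The work goes in short steps, Python scripts to look and compute and a tool call to move; the robot and the scene stay as the last step left them, time stands still between calls to the robot, and variables do not carry over. Pictures are saved under pics/ and viewed, about 12 in all and at most 16, crops included, and the job is handed in when it is done.

Besides the shell and the picture viewer there is one more tool, called after "Request:" by a JSON object that holds its "op" and its "data". arm_command: Moves the arm, as the interface text tells. Its arguments: {"type":"object","properties":{"motion":{"type":"array"},"newtons":{"type":"number"}},"required":["motion"]}

```bash
mkdir -p pics
cat > h.py <<'E'
import numpy as np, cv2
from cell import arm, get_image, search_frame, pinpoint
from scipy.spatial.transform import Rotation as R
def cloud(d):
    z=d["range_z"]; v,u=np.indices(z.shape); K=d["K"]
    p=np.stack([(u-K[0,2])/K[0,0]*z,(v-K[1,2])/K[1,1]*z,z],-1)
    w=p@np.array(d["rotation"]).T+np.array(d["origin"]); w[z==0]=np.nan; return w
def save(d,n,box=None,s=1):
    f=d["frame"][...,::-1]
    if box: f=f[box[1]:box[3],box[0]:box[2]]
    cv2.imwrite("pics/"+n,cv2.resize(f,None,fx=s,fy=s))
def st():
    s=arm.observe(); M=R.from_rotvec(s["ee_rot"]).as_matrix()
    print("t",s["clock"],"tcp",np.round(s["position"],4),"grasp",np.round(s["position"]+.159*M[:,0],4),"F",np.round(s["force"],1),"w",s["width"]); return np.array(s["position"]),M
E
python3 - <<'E'
from h import *
p,M=st(); print(M.round(3))
for c in("top","side"):
    d=get_image(c); save(d,c+"0.png"); print(c,np.round(d["origin"],3),np.round(d["rotation"],3).tolist())
    for t in "bucket adapter_two tube_labelled tube_plain cap_dome rack adapter_six cap_flat container".split():
        print(t,[(np.round(r["point"],3).tolist(),round(r["p"],2)) for r in pinpoint(c,t)[:2]])
E
```

```text
t 0.0 tcp [ 0.1851 -0.5967  0.404 ] grasp [ 0.185  -0.5965  0.245 ] F [ 1.1 -0.1  0. ] w 0.9973416923678333
[[-0.001  0.955  0.296]
 [ 0.001  0.296 -0.955]
 [-1.    -0.    -0.002]]
top [0.334 0.017 1.025] [-2.103, 2.133, -0.215]
bucket [([0.431, -0.003, 0.002], 0.84)]
adapter_two [([0.618, 0.009, 0.005], 0.71)]
tube_labelled [([0.445, 0.305, 0.015], 0.71)]
tube_plain [([0.447, 0.256, 0.01], 0.68)]
cap_dome [([0.627, -0.238, -0.004], 0.78)]
rack [([0.451, 0.26, 0.0], 0.86)]
adapter_six [([0.429, -0.262, 0.001], 0.91)]
cap_flat [([0.635, 0.21, 0.002], 0.88)]
container [([0.458, 0.209, 0.007], 0.82), ([0.626, -0.24, -0.004], 0.33)]
side [-0.132  0.613  0.765] [-1.045, 2.351, -1.122]
bucket []
adapter_two [([0.618, 0.011, 0.001], 0.7)]
tube_labelled [([0.633, 0.211, 0.002], 0.33)]
tube_plain []
cap_dome [([0.627, -0.239, 0.0], 0.68), ([0.446, 0.256, -0.0], 0.58)]
rack [([0.449, 0.256, 0.002], 0.76)]
adapter_six [([0.426, -0.268, 0.002], 0.96)]
cap_flat [([0.636, 0.21, 0.002], 0.64)]
container []
```

```bash
sed -i 's/np.array(d\["rotation"\]).T/R.from_rotvec(d["rotation"]).as_matrix().T/' h.py
python3 - <<'E'
from h import *
d=get_image("top"); w=cloud(d); np.save("w0.npy",w)
def circ(c,zlo,zhi,r):
    m=(w[...,2]>zlo)&(w[...,2]<zhi)&(np.hypot(w[...,0]-c[0],w[...,1]-c[1])<r); q=w[m]
    if len(q)<5: print(c,"few");return
    (x,y),rad=cv2.minEnclosingCircle(q[:,:2].astype(np.float32)); 
    (rx,ry),sz,a=cv2.minAreaRect((q[:,:2]*1000).astype(np.float32))
    print(c,len(q),"enc",round(x,4),round(y,4),round(rad,4),"mean",q.mean(0).round(4),"rect",np.round([rx,ry,*sz,a],1))
circ((.431,-.003),.098,.112,.075)
circ((.618,.01),.112,.128,.05); circ((.618,.01),.078,.09,.07)
for y in(.305,.256,.209): circ((.449,y),.085,.14,.026)
circ((.627,-.238),.08,.095,.04);circ((.627,-.238),.048,.06,.08)
circ((.627,-.238),.005,.04,.09)
circ((.43,-.265),.112,.128,.05);circ((.635,.21),.04,.055,.05)
K=d["K"];print(K)
E
```

```text
(0.431, -0.003) 750 enc 0.4339 -0.0034 0.0581 mean [ 0.4341 -0.0033  0.105 ] rect [433.6  -3.4 115.4 114.2  87.5]
(0.618, 0.01) 81 enc 0.6167 0.0138 0.0155 mean [0.6165 0.0119 0.1201] rect [617.6  11.9  30.8  10.5  25.2]
(0.618, 0.01) 1149 enc 0.6177 0.0124 0.0485 mean [0.6161 0.0122 0.0851] rect [617.2  11.8  93.9  93.8  86.4]
(0.449, 0.305) 313 enc 0.4406 0.3072 0.0178 mean [0.4392 0.304  0.1189] rect [439.9 306.7  32.4  34.1  14.2]
(0.449, 0.256) 290 enc 0.4498 0.2578 0.0174 mean [0.4488 0.2555 0.1201] rect [449.1 257.5  31.7  34.1  33.4]
(0.449, 0.209) 233 enc 0.4583 0.2084 0.0168 mean [0.4586 0.2077 0.0965] rect [458.8 208.1  31.9  31.7  44.4]
(0.627, -0.238) 108 enc 0.6256 -0.238 0.0126 mean [ 0.6245 -0.2372  0.0859] rect [ 625.  -237.7   23.3   22.    65.7]
(0.627, -0.238) 1688 enc 0.6244 -0.237 0.0551 mean [ 0.6227 -0.2358  0.054 ] rect [ 624.  -236.7  106.1  108.5   26.4]
(0.627, -0.238) 686 enc 0.6298 -0.2372 0.0887 mean [ 0.6006 -0.2159  0.0159] rect [ 633.8 -236.6  170.9  165.1   70.7]
(0.43, -0.265) 96 enc 0.4274 -0.2612 0.0148 mean [ 0.4278 -0.2622  0.1202] rect [ 427.2 -262.7    9.6   28.9   88.4]
(0.635, 0.21) 107 enc 0.6325 0.2121 0.0127 mean [0.6311 0.211  0.0484] rect [631.5 211.1  22.6  22.8  64.1]
[[471.71593108   0.         257.88297483]
 [  0.         471.71593108 197.85248035]
 [  0.           0.           1.        ]]
```

View pics/top0.png

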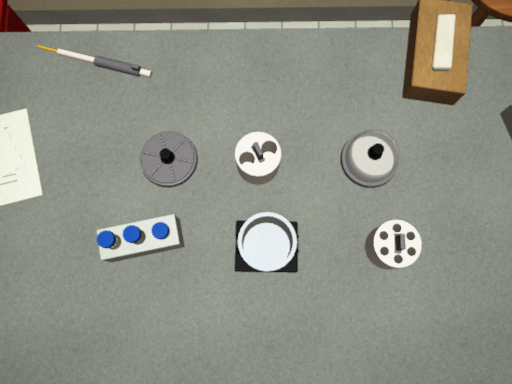

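View pics/side0.png

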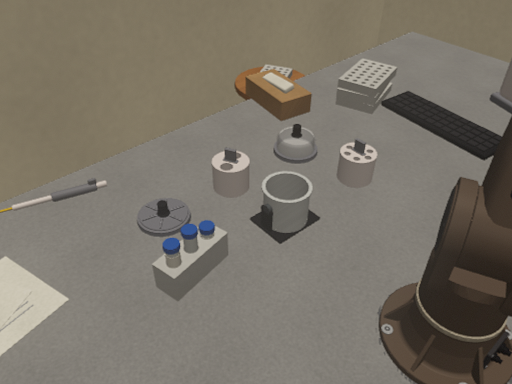

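```bash
cat >> h.py <<'E'
def go(x,y,z,jaw):
    "delta to put grasp point at xyz, jaw axis at angle jaw (deg, mod 180) in world"
    p,M=st(); g=p+.159*M[:,0]; t=np.array([x,y,z])-g
    a=np.degrees(np.arctan2(M[1,2],M[0,2])); d=(jaw-a+90)%180-90
    Rt=R.from_rotvec([0,0,np.radians(d)]).as_matrix()
    down=np.cross(M[:,0],[0,0,-1]); 
    print("shift mm tool",(M.T@t*1000).round(1),"turn about x",round(-d,1),"tilt fix y,z deg",np.degrees(M.T@down)[1:].round(2))
E
python3 - <<'E'
from h import *
w=np.load("w0.npy")
for y in(.305,.256,.208):
    z0=.115 if y>.22 else .088
    m=(w[...,2]>z0)&(np.hypot(w[...,0]-.449,w[...,1]-y)<.03); q=w[m]; print(len(q),q.mean(0).round(4),cv2.minAreaRect((q[:,:2]*1000).astype(np.float32)))
d=get_image("side"); s=cloud(d)
for n,c,a,b,r in(("rim",(.4338,-.0034),.1,.112,.07),("tab",(.6173,.0118),.112,.13,.03),("t1",(.44,.305),.115,.13,.025),("t2",(.449,.256),.115,.13,.025),("grip",(.625,-.2375),.08,.095,.03)):
    q=s[(s[...,2]>a)&(s[...,2]<b)&(np.hypot(s[...,0]-c[0],s[...,1]-c[1])<r)]
    print(n,len(q),q.mean(0).round(4) if len(q) else 0,np.round(cv2.minAreaRect((q[:,:2]*1000).astype(np.float32))[0],1) if len(q)>3 else 0)
go(.6173,.0118,.2,115.4)
E
```

```text
255 [0.4399 0.3059 0.1233] ((439.99847412109375, 306.7369384765625), (32.13036346435547, 34.13927459716797), 15.000811576843262)
250 [0.4494 0.2568 0.1235] ((449.5185241699219, 257.58050537109375), (32.34632873535156, 32.47085952758789), 73.81371307373047)
231 [0.4588 0.2081 0.0967] ((458.798828125, 208.08551025390625), (31.858154296875, 31.677947998046875), 44.35921859741211)
rim 423 [0.4293 0.0007 0.1032] [433.5  -2.7]
tab 49 [0.615  0.0143 0.1173] [615.2  13.9]
t1 216 [0.4369 0.3094 0.1217] [438.9 308.5]
t2 197 [0.4467 0.2606 0.1217] [448.9 259.2]
grip 38 [ 0.6228 -0.2344  0.084 ] [ 622.7 -234.6]
t 1.1 tcp [ 0.1851 -0.597   0.4048] grasp [ 0.1851 -0.597   0.2458] F [ 0.5 -0.3  0. ] w 0.9999926820202549
shift mm tool [  45.7  593.1 -453.5] turn about x -8.2 tilt fix y,z deg [0. 0.]
```

Request:
{"op": "arm_command", "data": {"motion": [[91.8,0,40,-31,0,0,0],[91.8,0,40,-31,0,0,0],[91.8,0,40,-31,0,0,0],[91.8,0,40,-31,0,0,0],[91.8,0,40,-31,0,0,0]]}}

```text
clock: 1.72
position: [0.3311, -0.3882, 0.4049]
ee_rot: [0.985, 1.336, -0.985]
force: [0.3, -0.2, -0.6]
width: 0.996
```

Request:
{"op": "arm_command", "data": {"motion": [[91.8,0,40,-31,0,0,0],[91.8,0,40,-31,0,0,0],[91.8,0,40,-31,0,0,0],[91.8,0,40,-31,0,0,0],[91.8,0,40,-31,0,0,0]]}}

```text
clock: 2.35
position: [0.4761, -0.181, 0.405]
ee_rot: [0.985, 1.336, -0.985]
force: [0.9, -0.5, -0.1]
width: 1.0
```

Request:
{"op": "arm_command", "data": {"motion": [[91.8,0,40,-31,0,0,0],[91.8,0,40,-31,0,0,0],[91.8,0,40,-31,0,0,0],[91.8,0,40,-31,0,0,0],[91.8,0,33,-19,-8.2,0,0]]}}

```text
clock: 2.98
position: [0.6182, 0.014, 0.4049]
ee_rot: [0.873, 1.389, -0.872]
force: [0.9, 0.1, 0.4]
width: 1.001
```

```bash
python3 -c "
from h import *
go(.617,.0122,.106,115.4)"
```

```text
t 2.975 tcp [0.6182 0.014  0.4049] grasp [0.6182 0.0141 0.2459] F [0.9 0.1 0.4] w 1.0010442928387107
shift mm tool [139.9  -2.    1.2] turn about x 0.3 tilt fix y,z deg [-0.02 -0.03]
```

Request:
{"op": "arm_command", "data": {"motion": [[60,40,-2,1.2,0,0,0],[60,40,0,0,0,0,0],[60,35,0,0,0,0,0],[60,24,0,0,0,0,0],[60,0,0,0,0,0,0]]}}

```text
clock: 3.6
position: [0.6154, 0.0093, 0.264]
ee_rot: [0.875, 1.39, -0.878]
force: [0.2, 0.7, -0.0]
width: 0.658
```

```bash
python3 -c "
from h import *
go(.617,.0122,.106,115.4)
d=get_image('top');save(d,'a1.png',(170,80,350,300),2.7)"
```

```text
t 3.6 tcp [0.6154 0.0093 0.264 ] grasp [0.6149 0.0092 0.105 ] F [ 0.2  0.7 -0. ] w 0.6581158922168588
shift mm tool [-1.   3.2 -1.8] turn about x 0.0 tilt fix y,z deg [-0.07  0.19]
```

View pics/a1.png

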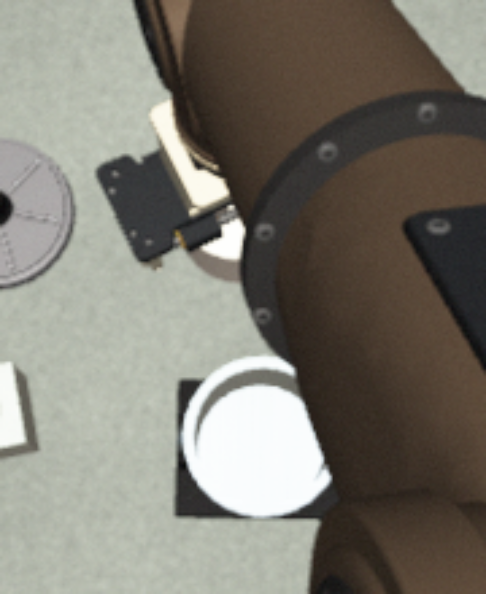

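The top view is mostly hidden by the arm. The left finger stands over the adapter's edge (215,240) and the bucket is clear at (260,450).

Request:
{"op": "arm_command", "data": {"motion": [[60,-1,3.2,-1.8,0,0,0],[60,0,0,0,0,0,0],[0,0,0,0,0,0,0],[0,0,0,0,0,0,0],[0,0,0,0,0,0,0]], "newtons": 25}}

```text
clock: 4.28
position: [0.6182, 0.0124, 0.2668]
ee_rot: [0.876, 1.387, -0.876]
force: [0.8, 0.4, 0.0]
width: 0.379
```

Request:
{"op": "arm_command", "data": {"motion": [[0,0,0,0,0,0,0],[0,0,0,0,0,0,0],[0,0,0,0,0,0,0],[0,0,0,0,0,0,0]]}}

```text
clock: 4.78
position: [0.618, 0.0124, 0.2664]
ee_rot: [0.876, 1.388, -0.877]
force: [0.5, -0.3, -1.5]
width: 0.11
```

```bash
python3 -c "
from h import *
go(.617,.0122,.106,115.4)
s=arm.observe();print(s['force'],s['ft_torque'])"
```

```text
t 4.775 tcp [0.618  0.0124 0.2664] grasp [0.6179 0.0124 0.1074] F [ 0.5 -0.3 -1.5] w 0.10999896810583012
shift mm tool [ 1.4 -0.9 -0.2] turn about x 0.0 tilt fix y,z deg [-0.01  0.04]
[ 0.52639141 -0.2799571  -1.51393906] [-0.03097578  0.02232956  0.01486517]
```

Request:
{"op": "arm_command", "data": {"motion": [[0,-20,0,0,0,0,0],[0,-40,0,0,0,0,0],[0,-40,0,0,0,0,0],[0,-30,0,0,0,0,0],[0,0,0,0,0,0,0]]}}

```text
clock: 5.4
position: [0.6187, 0.0127, 0.3991]
ee_rot: [0.878, 1.383, -0.874]
force: [1.1, 0.0, -2.5]
width: 0.103
```

```bash
python3 -c "
from h import *
go(.4340,-.0032,.236,100.8)
s=arm.observe();print(s['force'],s['ft_torque'])"
```

```text
t 5.4 tcp [0.6187 0.0127 0.3991] grasp [0.6194 0.0127 0.2401] F [ 1.1  0.  -2.5] w 0.10348140166484417
shift mm tool [   3.2 -174.3  -65.3] turn about x 14.6 tilt fix y,z deg [ 0.09 -0.24]
[ 1.07654617  0.03518407 -2.51946735] [-0.00081023 -0.01218735 -0.03189126]
```

Request:
{"op": "arm_command", "data": {"motion": [[0,0,-43,-16,0,0,0],[0,0,-44,-16,0,0,0],[0,0,-44,-17,0,0,0],[0,0,-43,-16,7.3,0,0],[0,0,0,0,7.3,0,0]]}}

```text
clock: 6.02
position: [0.4295, -0.0042, 0.3953]
ee_rot: [1.07, 1.293, -1.076]
force: [1.7, 0.5, -0.4]
width: 0.111
```

Request:
{"op": "arm_command", "data": {"motion": [[0,0,0,0,0,0,0],[0,0,0,0,0,0,0]]}}

```text
clock: 6.28
position: [0.4334, -0.0035, 0.3962]
ee_rot: [1.066, 1.295, -1.067]
force: [1.0, -0.1, -1.9]
width: 0.104
```

```bash
python3 - <<'E'
from h import *
go(.4340,-.0032,.236,100.8)
for c in("side","top"):
    d=get_image(c); save(d,c+'2.png',(220,100,400,280) if c=='side' else (170,140,350,320),3)
    s=cloud(d); a=s
    print(c,pinpoint(c,'adapter_two')[:1],pinpoint(c,'bucket')[:1])
E
python3 -c "
import cv2;cv2.imwrite('pics/c2.png',cv2.hconcat([cv2.resize(cv2.imread('pics/%s2.png'%c),(400,400)) for c in('side','top')]))"
```

```text
t 6.275 tcp [ 0.4334 -0.0035  0.3962] grasp [ 0.4333 -0.0035  0.2372] F [ 1.  -0.1 -1.9] w 0.10393233273279402
shift mm tool [ 1.2  0.8 -0.2] turn about x 0.2 tilt fix y,z deg [-0.02  0.04]
side [{'point': [0.4362, -0.0059, 0.1321], 'p': 0.64}] [{'point': [0.4312, -0.0058, -0.0], 'p': 0.68}]
top [] []
```

View pics/c2.png

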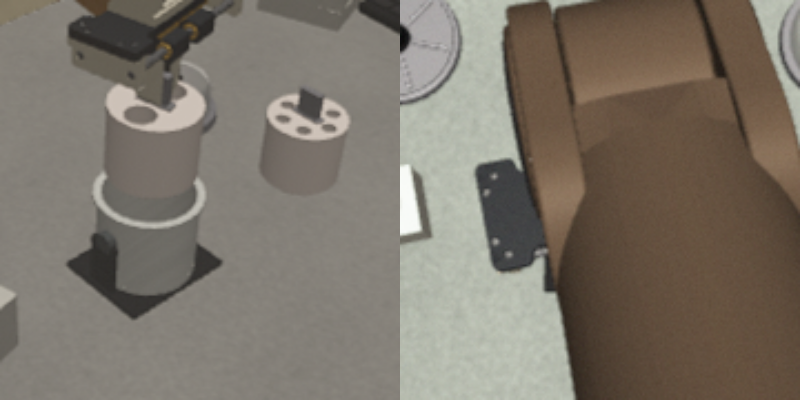

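Side view: the adapter hangs upright at (150,140), above the bucket (150,230). I'll measure its offset by fitting a circle to the depth points.

```bash
cat >> h.py <<'E'
from scipy.optimize import least_squares
def cyl(s,c,lo,hi,r,tol=.012):
    "fixed-radius cylinder fit to outer wall points"
    q=s[(s[...,2]>lo)&(s[...,2]<hi)]; k=np.hypot(q[:,0]-c[0],q[:,1]-c[1]); q=q[abs(k-r)<tol]
    f=least_squares(lambda v:np.hypot(q[:,0]-v[0],q[:,1]-v[1])-r,c,loss="soft_l1",f_scale=.001)
    print("cyl",len(q),f.x.round(4),"rms",np.sqrt(np.mean(f.fun**2)).round(4)); return f.x
E
python3 - <<'E'
from h import *
s=cloud(get_image("side"))
cyl(s,(.4335,-.0033),.140,.165,.0475);cyl(s,(.4335,-.0033),.165,.205,.0475)
q=s[(s[...,2]>.2)&(s[...,2]<.225)&(np.hypot(s[...,0]-.4335,s[...,1]+.0033)<.05)]; print(np.median(q[:,2]))
cyl(s,(.4335,-.0033),.1,.108,.054,.006)
cyl(s,(.4335,-.0033),.097,.103,.058,.006)
E
```

```text
cyl 382 [ 0.4334 -0.0026] rms 0.0011
cyl 671 [ 0.4331 -0.0025] rms 0.0015
0.21304906509032484
cyl 289 [ 0.4325 -0.0017] rms 0.0029
cyl 138 [ 0.4343 -0.0037] rms 0.0022
```

Request:
{"op": "arm_command", "data": {"motion": [[0,20,0.8,0,0,0,0],[0,10,0,0,0,0,0],[0,8,0,0,0,0,0],[0,8,0,0,0,0,0],[0,0,0,0,0,0,0]]}}

```text
clock: 7.25
position: [0.4338, -0.0035, 0.3503]
ee_rot: [1.068, 1.293, -1.069]
force: [-0.9, 0.3, -2.4]
width: 0.108
```

```bash
python3 -c "
from h import *
go(.4340,-.0032,.1214,100.8)
s=arm.observe();print(s['ft_torque'])"
```

```text
t 7.25 tcp [ 0.4338 -0.0035  0.3503] grasp [ 0.4337 -0.0035  0.1913] F [-0.9  0.3 -2.4] w 0.1080418198733632
shift mm tool [69.9  0.4 -0.2] turn about x 0.0 tilt fix y,z deg [-0.01  0.05]
[-0.03474009 -0.01361308 -0.02663242]
```

Inside the rim with no lateral force. Continuing down.

Request:
{"op": "arm_command", "data": {"motion": [[0,14,0,0,0,0,0],[0,14,0,0,0,0,0],[0,14,0,0,0,0,0],[0,14,0,0,0,0,0],[0,0,0,0,0,0,0]]}}

```text
clock: 7.88
position: [0.4335, -0.0035, 0.2935]
ee_rot: [1.068, 1.295, -1.07]
force: [0.9, -0.3, -1.8]
width: 0.109
```

Request:
{"op": "arm_command", "data": {"motion": [[0,6,0,0,0,0,0],[0,4,0,0,0,0,0],[0,2,0,0,0,0,0],[0,0,0,0,0,0,0]]}}

```text
clock: 8.38
position: [0.4339, -0.0034, 0.2827]
ee_rot: [1.069, 1.293, -1.069]
force: [0.4, -0.3, -1.8]
width: 0.108
```

```bash
python3 -c "
from h import *
go(.4340,-.0032,.1214,100.8)
s=arm.observe();print(s['ft_torque'])"
```

```text
t 8.375 tcp [ 0.4339 -0.0034  0.2827] grasp [ 0.4339 -0.0034  0.1237] F [ 0.4 -0.3 -1.8] w 0.10811214508040834
shift mm tool [ 2.3  0.1 -0.2] turn about x 0.0 tilt fix y,z deg [ 0. -0.]
[-0.01582767 -0.00154278 -0.01150896]
```

Request:
{"op": "arm_command", "data": {"motion": [[0,1,0,0,0,0,0],[0,1.5,0,0,0,0,0],[0,0,0,0,0,0,0]]}}

```text
clock: 8.75
position: [0.4342, -0.0034, 0.2805]
ee_rot: [1.069, 1.292, -1.068]
force: [0.9, 0.1, 2.0]
width: 0.107
```

Request:
{"op": "arm_command", "data": {"motion": [[0,1,0,0,0,0,0],[0,0,0,0,0,0,0]]}}

```text
clock: 9.0
position: [0.4346, -0.0033, 0.2802]
ee_rot: [1.07, 1.291, -1.067]
force: [-0.8, 0.2, 12.4]
width: 0.11
```

Request:
{"op": "arm_command", "data": {"motion": [[30,-1,0,0,0,0,0],[30,0,0,0,0,0,0],[30,0,0,0,0,0,0],[30,-8,0,0,0,0,0],[30,-30,0,0,0,0,0]]}}

```text
clock: 9.62
position: [0.4334, -0.0035, 0.3179]
ee_rot: [1.067, 1.295, -1.071]
force: [1.1, -0.7, 0.9]
width: 0.329
```

Request:
{"op": "arm_command", "data": {"motion": [[60,-60,0,0,0,0,0],[60,-50,0,0,0,0,0]]}}

```text
clock: 9.88
position: [0.4336, -0.0033, 0.4307]
ee_rot: [1.069, 1.292, -1.068]
force: [0.4, 0.3, 0.3]
width: 0.495
```

Run:
```python
from h import *
go(.4495,.2570,.27,10.8)
d=get_image("side"); save(d,"s3.png",(220,140,360,260),4); s=cloud(d)
for lo,hi in((.08,.106),(.107,.13),(.13,.145)):
    q=s[(s[...,2]>lo)&(s[...,2]<hi)&(np.hypot(s[...,0]-.434,s[...,1]+.0033)<.045)]; print(lo,len(q),np.median(q,0).round(4) if len(q) else 0)
```

```text
t 9.875 tcp [ 0.4336 -0.0033  0.4307] grasp [ 0.4338 -0.0033  0.2717] F [0.4 0.3 0.3] w 0.4949563052776927
shift mm tool [   1.8   64.4 -252.6] turn about x -90.0 tilt fix y,z deg [-0.01 -0.05]
0.08 576 [0.4327 0.0034 0.0974]
0.107 100 [0.4306 0.0019 0.1175]
0.13 48 [4.318e-01 4.000e-04 1.328e-01]
```

View pics/s3.png

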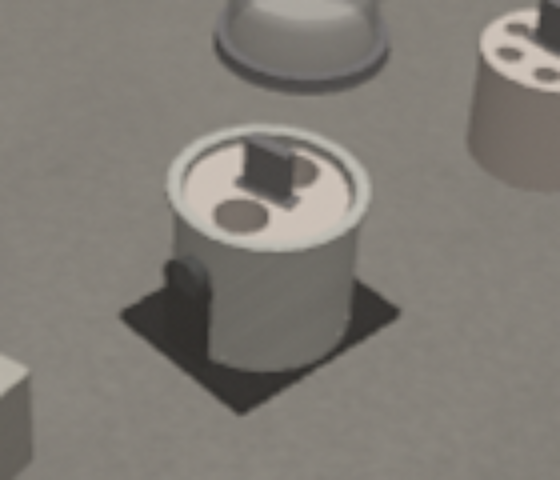

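Adapter seated: its top face reads z=0.097, with the tab at (270,165) and the bores at (240,215) and (300,170). Next is the nearer tube, tube_plain.

```bash
python3 -c "
from h import *
print(np.round(arm.observe()['joints'],2))"
```

```text
[ 0.18  0.11 -0.33  1.94  0.04  1.08 -1.54]
```

Request:
{"op": "arm_command", "data": {"motion": [[60,0,13,-50,0,0,0],[60,0,13,-50,0,0,0],[60,0,13,-51,0,0,0],[60,0,13,-51,0,0,0],[60,0,12.4,-50.6,0,0,0]]}}

```text
clock: 10.55
position: [0.4495, 0.2583, 0.4287]
ee_rot: [1.069, 1.292, -1.069]
force: [1.0, 0.3, -0.6]
width: 0.654
```

```bash
python3 -c "
from h import *
print(np.round(arm.observe()['joints'],2))
s=cloud(get_image('top'))"
```

```text
[-0.23  0.29 -0.49  1.76  0.15  1.13 -2.16]
```

Request:
{"op": "arm_command", "data": {"motion": [[60,0,0,0,-10,0,0],[60,0,0,0,-10,0,0],[60,0,0,0,-10,0,0],[60,0,0,0,-10,0,0],[60,0,0,0,-10,0,0]]}}

```text
clock: 11.22
position: [0.4496, 0.2565, 0.4285]
ee_rot: [0.394, 1.535, -0.395]
force: [0.5, -0.6, 0.2]
width: 0.658
```

Request:
{"op": "arm_command", "data": {"motion": [[60,0,0,0,-10,0,0],[60,0,0,0,-10,0,0],[60,0,0,0,-10,0,0],[60,0,0,0,-10,0,0],[60,0,0,0,0,0,0]]}}

```text
clock: 11.85
position: [0.4497, 0.2564, 0.4283]
ee_rot: [-0.148, 1.566, 0.147]
force: [0.4, 0.6, 0.7]
width: 0.657
```

```bash
python3 -c "
from h import *
print(np.round(arm.observe()['joints'],2))
go(.4495,.2570,.116,10.8)"
```

```text
[-0.01  0.35 -0.8   1.75  0.27  1.16 -0.7 ]
t 11.85 tcp [0.4497 0.2564 0.4283] grasp [0.4497 0.2564 0.2693] F [0.4 0.6 0.7] w 0.6568693914981054
shift mm tool [153.3   0.7  -0. ] turn about x -0.0 tilt fix y,z deg [-0.02  0.01]
```

Request:
{"op": "arm_command", "data": {"motion": [[60,50,0.7,0,0,0,0],[60,50,0,0,0,0,0],[60,35,0,0,0,0,0],[60,18,0,0,0,0,0],[60,0,0,0,0,0,0]], "newtons": 15}}

```text
clock: 12.48
position: [0.4495, 0.2574, 0.2748]
ee_rot: [-0.148, 1.567, 0.147]
force: [0.2, -0.5, 1.0]
width: 0.653
```

Request:
{"op": "arm_command", "data": {"motion": [[0,0,0,0,0,0,0],[0,0,0,0,0,0,0],[0,0,0,0,0,0,0],[0,0,0,0,0,0,0]]}}

```text
clock: 12.98
position: [0.4498, 0.2576, 0.2759]
ee_rot: [-0.148, 1.565, 0.148]
force: [-1.0, -0.1, 4.2]
width: 0.354
```

```bash
python3 -c "
from h import *
go(.4495,.2570,.116,10.8)
d=get_image('side');save(d,'s4.png',(120,170,300,300),4)"
```

```text
t 12.975 tcp [0.4498 0.2576 0.2759] grasp [0.45   0.2577 0.1169] F [-1.  -0.1  4.2] w 0.3541737434485303
shift mm tool [ 0.9 -0.6 -0.6] turn about x 0.0 tilt fix y,z deg [ 0.07 -0.02]
```

View pics/s4.png

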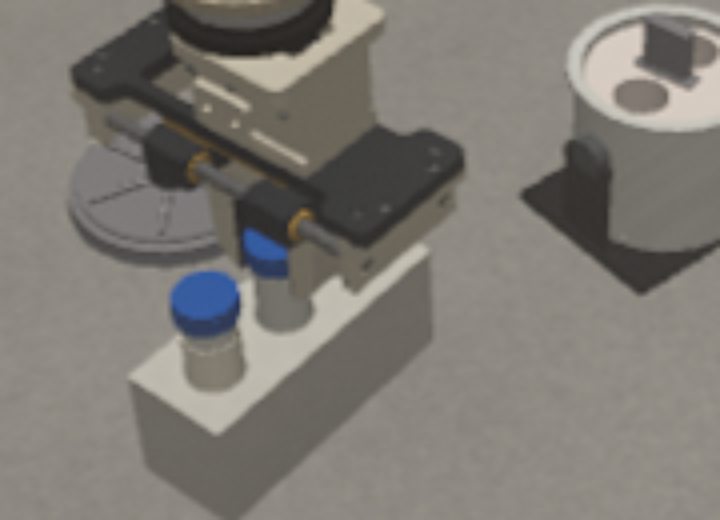

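The tube is gripped by its cap at (268,250), width 32.6 mm. The labelled tube at (207,330) is untouched.

Request:
{"op": "arm_command", "data": {"motion": [[0,-20,0,0,0,0,0],[0,-40,0,0,0,0,0],[0,-45,0,0,0,0,0],[0,-43,0,0,0,0,0],[0,0,0,0,0,0,0]]}}

```text
clock: 13.65
position: [0.4499, 0.2583, 0.4263]
ee_rot: [-0.146, 1.561, 0.15]
force: [0.0, -1.3, -0.8]
width: 0.349
```

```bash
python3 -c "
from h import *
go(.4389,-.0288,.265,10.8)"
```

```text
t 13.65 tcp [0.4499 0.2583 0.4263] grasp [0.4507 0.2587 0.2673] F [ 0.  -1.3 -0.8] w 0.348788310110299
shift mm tool [   1.4 -280.2  -65.6] turn about x 0.0 tilt fix y,z deg [ 0.3 -0.1]
```

Request:
{"op": "arm_command", "data": {"motion": [[0,0,-40,-9,0,0,0],[0,0,-50,-12,0,0,0],[0,0,-50,-12,0,0,0],[0,0,-50,-12,0,0,0],[0,0,-50,-11.6,0,0,0]]}}

```text
clock: 14.28
position: [0.4384, 0.0092, 0.4223]
ee_rot: [-0.148, 1.567, 0.148]
force: [0.4, 0.1, -0.6]
width: 0.353
```

Request:
{"op": "arm_command", "data": {"motion": [[0,0,-40,-9,0,0,0],[0,0,0,0,0,0,0],[0,0,0,0,0,0,0]]}}

```text
clock: 14.65
position: [0.4375, -0.0294, 0.4226]
ee_rot: [-0.148, 1.567, 0.149]
force: [-0.7, 1.3, 0.4]
width: 0.353
```

Run:
```python
from h import *
go(.4389,-.0288,.265,10.8)
d=get_image("side"); save(d,"s5.png",(220,100,370,250),4); s=cloud(d)
cyl(s,(.4389,-.0288),.18,.2,.0145,.006);cyl(s,(.4389,-.0288),.2,.235,.0145,.006)
```

```text
t 14.65 tcp [ 0.4375 -0.0294  0.4226] grasp [ 0.4374 -0.0294  0.2636] F [-0.7  1.3  0.4] w 0.35331698043894105
shift mm tool [-1.4  0.3  1.6] turn about x 0.0 tilt fix y,z deg [-0.05 -0.04]
cyl 95 [ 0.4374 -0.0287] rms 0.0012
cyl 184 [ 0.4375 -0.0287] rms 0.0012
```

View pics/s5.png

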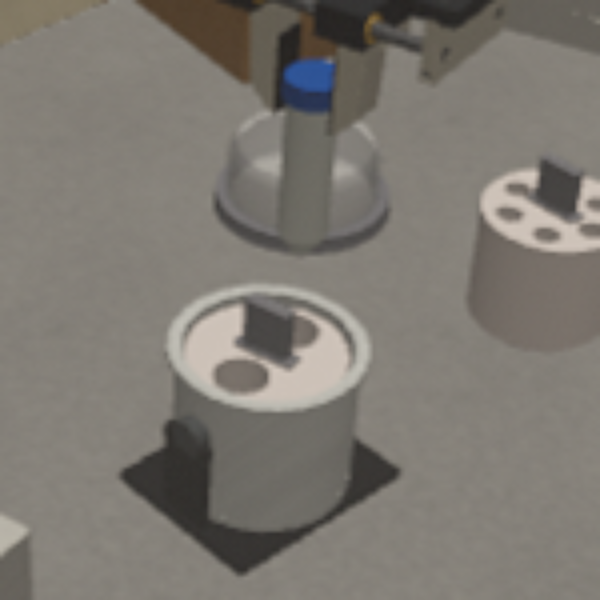

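The tube hangs upright at (308,170) and lines up with the far bore (300,330) to within about 1 mm by depth.

Request:
{"op": "arm_command", "data": {"motion": [[0,25,0.3,1.5,0,0,0],[0,25,0,0,0,0,0],[0,8,0,0,0,0,0],[0,8,0,0,0,0,0],[0,0,0,0,0,0,0]]}}

```text
clock: 15.32
position: [0.4393, -0.029, 0.3573]
ee_rot: [-0.149, 1.566, 0.149]
force: [0.1, -0.6, -0.5]
width: 0.355
```

Request:
{"op": "arm_command", "data": {"motion": [[0,8,0,0,0,0,0],[0,8,0,0,0,0,0],[0,0,0,0,0,0,0]]}}

```text
clock: 15.7
position: [0.4389, -0.0294, 0.3406]
ee_rot: [-0.148, 1.567, 0.149]
force: [-0.2, 0.5, -0.5]
width: 0.352
```

```bash
python3 -c "
from h import *
go(.4389,-.0288,.129,10.8)"
```

```text
t 15.7 tcp [ 0.4389 -0.0294  0.3406] grasp [ 0.4388 -0.0294  0.1816] F [-0.2  0.5 -0.5] w 0.352288928527021
shift mm tool [52.6  0.6  0.3] turn about x 0.0 tilt fix y,z deg [-0.06 -0.02]
```

Request:
{"op": "arm_command", "data": {"motion": [[0,13,0.3,0,0,0,0],[0,13,0,0,0,0,0],[0,13,0,0,0,0,0],[0,8,0,0,0,0,0],[0,0,0,0,0,0,0]]}}

```text
clock: 16.32
position: [0.4389, -0.029, 0.2935]
ee_rot: [-0.148, 1.567, 0.149]
force: [0.4, 1.4, -0.5]
width: 0.354
```

Request:
{"op": "arm_command", "data": {"motion": [[0,2,0,0,0,0,0],[0,1.5,0,0,0,0,0],[0,1,0,0,0,0,0],[0,0,0,0,0,0,0]]}}

```text
clock: 16.82
position: [0.4391, -0.029, 0.2898]
ee_rot: [-0.149, 1.566, 0.148]
force: [-1.2, 0.2, -0.7]
width: 0.354
```

Request:
{"op": "arm_command", "data": {"motion": [[0,1,0,0,0,0,0],[0,0,0,0,0,0,0]]}}

```text
clock: 17.08
position: [0.4391, -0.029, 0.2887]
ee_rot: [-0.148, 1.566, 0.148]
force: [0.3, 0.2, 0.2]
width: 0.357
```

```bash
python3 -c "
from h import *
go(.4389,-.0288,.129,10.8)"
```

```text
t 17.075 tcp [ 0.4391 -0.029   0.2887] grasp [ 0.4391 -0.029   0.1297] F [0.3 0.2 0.2] w 0.35716908047188994
shift mm tool [ 0.7  0.3 -0.1] turn about x 0.0 tilt fix y,z deg [-0.  0.]
```

Request:
{"op": "arm_command", "data": {"motion": [[0,1,0,0,0,0,0],[0,0,0,0,0,0,0]]}}

```text
clock: 17.32
position: [0.4392, -0.029, 0.2879]
ee_rot: [-0.148, 1.565, 0.148]
force: [-0.3, 0.9, 2.4]
width: 0.354
```

Request:
{"op": "arm_command", "data": {"motion": [[0,1,0,0,0,0,0],[0,0,0,0,0,0,0]]}}

```text
clock: 17.58
position: [0.4398, -0.0288, 0.2875]
ee_rot: [-0.149, 1.564, 0.148]
force: [-2.1, -0.5, 11.3]
width: 0.354
```

Request:
{"op": "arm_command", "data": {"motion": [[54,-1.5,0,0,0,0,0],[54,0,0,0,0,0,0],[54,0,0,0,0,0,0],[54,-10,0,0,0,0,0],[60,-30,0,0,0,0,0]]}}

```text
clock: 18.2
position: [0.4386, -0.029, 0.3282]
ee_rot: [-0.148, 1.568, 0.15]
force: [0.6, -0.1, 0.0]
width: 0.637
```

Request:
{"op": "arm_command", "data": {"motion": [[60,-50,0,0,0,0,0],[60,-45,0,0,0,0,0],[60,0,0,0,0,0,0]]}}

```text
clock: 18.58
position: [0.44, -0.0285, 0.4268]
ee_rot: [-0.149, 1.559, 0.147]
force: [0.7, 0.2, 0.1]
width: 0.654
```

Run:
```python
from h import *
go(.4400,.3064,.265,10.8)
d=get_image("side"); save(d,"s6.png",(220,100,370,250),4); s=cloud(d)
q=s[(s[...,2]>.118)&(s[...,2]<.145)&(np.hypot(s[...,0]-.439,s[...,1]+.029)<.022)];print(len(q),np.percentile(q[:,2],[50,95]))
```

```text
t 18.575 tcp [ 0.44   -0.0285  0.4268] grasp [ 0.441  -0.0286  0.2678] F [0.7 0.2 0.1] w 0.6540240778585655
shift mm tool [  2.5 329.3  61.9] turn about x 0.0 tilt fix y,z deg [0.36 0.12]
151 [0.13387248 0.13616798]
```

View pics/s6.png

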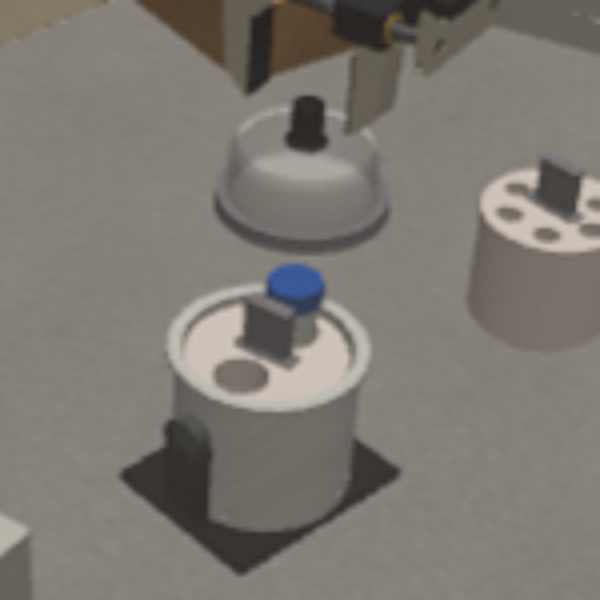

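Tube 1 is down in the far bore, with its cap at (295,288) and its top at z≈0.135. Next is the labelled tube.

Request:
{"op": "arm_command", "data": {"motion": [[60,0,47,9,0,0,0],[60,0,47,9,0,0,0],[60,0,47,9,0,0,0],[60,0,47,9,0,0,0],[60,0,47,9,0,0,0]]}}

```text
clock: 19.25
position: [0.4387, 0.2114, 0.422]
ee_rot: [-0.149, 1.568, 0.148]
force: [1.3, -0.0, 1.0]
width: 0.654
```

Request:
{"op": "arm_command", "data": {"motion": [[60,0,47,9,0,0,0],[60,0,47,8,0,0,0],[60,0,0,0,0,0,0],[60,0,0,0,0,0,0]]}}

```text
clock: 19.75
position: [0.438, 0.3052, 0.422]
ee_rot: [-0.15, 1.568, 0.148]
force: [0.3, -0.1, -0.4]
width: 0.651
```

```bash
python3 -c "
from h import *
go(.4400,.3064,.117,10.8)"
```

```text
t 19.75 tcp [0.438  0.3052 0.422 ] grasp [0.4377 0.305  0.263 ] F [ 0.3 -0.1 -0.4] w 0.6507060708372779
shift mm tool [146.    1.2   2.8] turn about x 0.1 tilt fix y,z deg [-0.12  0.08]
```

Request:
{"op": "arm_command", "data": {"motion": [[60,45,1,2.5,0,0,0],[60,50,0,0,0,0,0],[60,35,0,0,0,0,0],[60,16,0,0,0,0,0],[60,0,0,0,0,0,0]], "newtons": 15}}

```text
clock: 20.38
position: [0.4407, 0.3063, 0.2768]
ee_rot: [-0.149, 1.567, 0.147]
force: [-0.0, 0.3, -0.9]
width: 0.656
```

Request:
{"op": "arm_command", "data": {"motion": [[0,0,0,0,0,0,0],[0,0,0,0,0,0,0],[0,0,0,0,0,0,0],[0,0,0,0,0,0,0]]}}

```text
clock: 20.88
position: [0.4406, 0.3074, 0.2778]
ee_rot: [-0.148, 1.565, 0.149]
force: [0.6, -0.5, 4.1]
width: 0.354
```

```bash
python3 -c "
from h import *
go(.4400,.3064,.117,10.8)"
```

```text
t 20.875 tcp [0.4406 0.3074 0.2778] grasp [0.4408 0.3075 0.1188] F [ 0.6 -0.5  4.1] w 0.3538618048697644
shift mm tool [ 1.8 -1.  -1. ] turn about x 0.0 tilt fix y,z deg [ 0.07 -0.02]
```

Request:
{"op": "arm_command", "data": {"motion": [[0,-20,0,0,0,0,0],[0,-40,0,0,0,0,0],[0,-45,0,0,0,0,0],[0,-43,0,0,0,0,0],[0,0,0,0,0,0,0]]}}

```text
clock: 21.5
position: [0.4406, 0.3082, 0.4285]
ee_rot: [-0.146, 1.561, 0.151]
force: [0.2, 0.4, -0.4]
width: 0.356
```

```bash
python3 -c "
from h import *
go(.4291,.0222,.265,10.8)"
```

```text
t 21.5 tcp [0.4406 0.3082 0.4285] grasp [0.4414 0.3087 0.2695] F [ 0.2  0.4 -0.4] w 0.35553923526720665
shift mm tool [   3.5 -279.1  -65.9] turn about x 0.0 tilt fix y,z deg [ 0.3  -0.14]
```

Request:
{"op": "arm_command", "data": {"motion": [[0,0,-40,-9,0,0,0],[0,0,-50,-12,0,0,0],[0,0,-50,-12,0,0,0],[0,0,-50,-12,0,0,0],[0,0,-50,-11,0,0,0]]}}

```text
clock: 22.12
position: [0.4299, 0.059, 0.4243]
ee_rot: [-0.149, 1.567, 0.148]
force: [0.8, -0.3, -0.0]
width: 0.353
```

Request:
{"op": "arm_command", "data": {"motion": [[0,0,-39,-9,0,0,0],[0,0,0,0,0,0,0],[0,0,0,0,0,0,0]]}}

```text
clock: 22.5
position: [0.4288, 0.0214, 0.4247]
ee_rot: [-0.148, 1.566, 0.149]
force: [-0.3, 0.4, -0.4]
width: 0.357
```

Run:
```python
from h import *
go(.4291,.0222,.265,10.8)
s=cloud(get_image("side"))
cyl(s,(.4289,.0222),.18,.2,.0145,.006);cyl(s,(.4289,.0222),.2,.235,.0145,.006)
```

```text
t 22.5 tcp [0.4288 0.0214 0.4247] grasp [0.4287 0.0215 0.2657] F [-0.3  0.4 -0.4] w 0.35664417870691884
shift mm tool [0.7 0.7 0.5] turn about x 0.0 tilt fix y,z deg [-0.04 -0.03]
cyl 95 [0.4283 0.0216] rms 0.0011
cyl 199 [0.4281 0.022 ] rms 0.0011
```

Request:
{"op": "arm_command", "data": {"motion": [[0,25,0.5,0.5,0,0,0],[0,25,0,0,0,0,0],[0,8,0,0,0,0,0],[0,8,0,0,0,0,0],[0,0,0,0,0,0,0]]}}

```text
clock: 23.18
position: [0.4295, 0.0219, 0.3592]
ee_rot: [-0.149, 1.566, 0.149]
force: [-0.6, -0.6, 0.1]
width: 0.352
```

Request:
{"op": "arm_command", "data": {"motion": [[0,8,0,0,0,0,0],[0,8,0,0,0,0,0],[0,0,0,0,0,0,0]]}}

```text
clock: 23.55
position: [0.4292, 0.0215, 0.3426]
ee_rot: [-0.148, 1.567, 0.149]
force: [-0.0, -0.0, -1.6]
width: 0.354
```

```bash
python3 -c "
from h import *
go(.4291,.0222,.1308,10.8)"
```

```text
t 23.55 tcp [0.4292 0.0215 0.3426] grasp [0.429  0.0215 0.1836] F [-0.  -0.  -1.6] w 0.3542906991855953
shift mm tool [52.8  0.7  0.3] turn about x 0.0 tilt fix y,z deg [-0.07 -0.01]
```

Request:
{"op": "arm_command", "data": {"motion": [[0,13,0.4,0,0,0,0],[0,13,0,0,0,0,0],[0,13,0,0,0,0,0],[0,9,0,0,0,0,0],[0,0,0,0,0,0,0]]}}

```text
clock: 24.18
position: [0.4291, 0.022, 0.2945]
ee_rot: [-0.149, 1.567, 0.149]
force: [-0.6, 0.4, -0.1]
width: 0.351
```

Request:
{"op": "arm_command", "data": {"motion": [[0,2,0,0,0,0,0],[0,1.5,0,0,0,0,0],[0,1,0,0,0,0,0],[0,0,0,0,0,0,0]]}}

```text
clock: 24.68
position: [0.4294, 0.0219, 0.2908]
ee_rot: [-0.148, 1.566, 0.148]
force: [-1.0, 0.1, -0.1]
width: 0.356
```

Request:
{"op": "arm_command", "data": {"motion": [[0,1,0,0,0,0,0],[0,0,0,0,0,0,0]]}}

```text
clock: 24.92
position: [0.4295, 0.022, 0.2898]
ee_rot: [-0.148, 1.565, 0.148]
force: [-0.1, -0.7, 1.1]
width: 0.355
```

Request:
{"op": "arm_command", "data": {"motion": [[0,1,0,0,0,0,0],[0,0,0,0,0,0,0]]}}

```text
clock: 25.18
position: [0.43, 0.0222, 0.2895]
ee_rot: [-0.149, 1.564, 0.148]
force: [-1.0, -0.7, 11.3]
width: 0.354
```

Request:
{"op": "arm_command", "data": {"motion": [[0,0.5,0,0,0,0,0],[0,0,0,0,0,0,0]]}}

```text
clock: 25.42
position: [0.4302, 0.0223, 0.2893]
ee_rot: [-0.149, 1.563, 0.148]
force: [-1.0, -0.0, 14.1]
width: 0.349
```

Request:
{"op": "arm_command", "data": {"motion": [[54,-1.5,0,0,0,0,0],[54,0,0,0,0,0,0],[54,0,0,0,0,0,0],[54,-10,0,0,0,0,0],[60,-30,0,0,0,0,0]]}}

```text
clock: 26.05
position: [0.4289, 0.0219, 0.3297]
ee_rot: [-0.148, 1.568, 0.149]
force: [-1.0, -0.9, 1.5]
width: 0.637
```

Request:
{"op": "arm_command", "data": {"motion": [[60,-50,0,0,0,0,0],[60,-20,0,0,0,0,0],[60,0,0,0,0,0,0]]}}

```text
clock: 26.42
position: [0.4297, 0.0222, 0.4015]
ee_rot: [-0.149, 1.562, 0.147]
force: [-0.4, -0.1, -0.5]
width: 0.653
```

Run:
```python
from h import *
go(.625,-.2375,.24,10.8)
d=get_image("side"); save(d,"s7.png",(220,100,370,250),4); s=cloud(d)
for x,y in((.439,-.029),(.429,.022)):
    q=s[(s[...,2]>.118)&(s[...,2]<.145)&(np.hypot(s[...,0]-x,s[...,1]-y)<.022)];print(len(q),np.percentile(q[:,2],[50,95]))
cyl(s,(.624,-.237),.058,.082,.012,.006);cyl(s,(.624,-.237),.002,.012,.065,.008)
```

```text
t 26.425 tcp [0.4297 0.0222 0.4015] grasp [0.4303 0.0221 0.2425] F [-0.4 -0.1 -0.5] w 0.6528816201103403
shift mm tool [   3.3 -291.5  142.6] turn about x 0.0 tilt fix y,z deg [0.19 0.06]
150 [0.1335947  0.13574929]
193 [0.13334544 0.13620202]
cyl 5 [ 0.6263 -0.236 ] rms 0.002
cyl 185 [ 0.6268 -0.2389] rms 0.0029
```

View pics/s7.png

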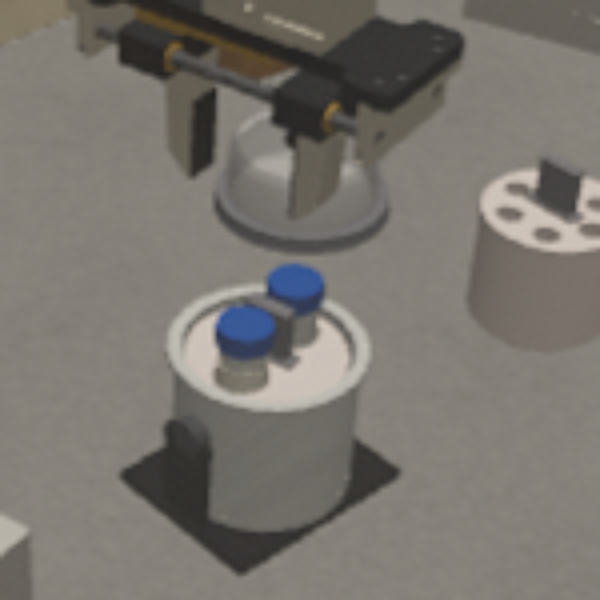

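Both tubes are seated at equal height, with caps at (295,288) and (246,332). Next is the dome.

Request:
{"op": "arm_command", "data": {"motion": [[60,0,-40,20,0,0,0],[60,0,-42,20.5,0,0,0],[60,0,-42,20.5,0,0,0],[60,0,-42,20.5,0,0,0],[60,0,-42,20.5,0,0,0]]}}

```text
clock: 27.1
position: [0.5691, -0.1644, 0.3981]
ee_rot: [-0.148, 1.568, 0.149]
force: [0.9, 0.2, 1.1]
width: 0.655
```

Request:
{"op": "arm_command", "data": {"motion": [[60,0,-42,20.5,0,0,0],[60,0,-41.5,20.5,0,0,0],[60,0,0,0,0,0,0],[60,0,0,0,0,0,0]]}}

```text
clock: 27.6
position: [0.6243, -0.2367, 0.3982]
ee_rot: [-0.148, 1.568, 0.15]
force: [-0.0, 0.4, 0.1]
width: 0.654
```

```bash
python3 -c "
from h import *
print(np.round(arm.observe()['joints'],2))
go(.6253,-.2378,.076,10.8)"
```

```text
[ 0.66  0.59 -0.62  1.42  0.35  1.24  0.19]
t 27.6 tcp [ 0.6243 -0.2367  0.3982] grasp [ 0.624  -0.2365  0.2392] F [-0.   0.4  0.1] w 0.6539678174620187
shift mm tool [163.2  -1.9   1.4] turn about x 0.1 tilt fix y,z deg [-0.11 -0.11]
```

Request:
{"op": "arm_command", "data": {"motion": [[60,50,-2,1.4,0,0,0],[60,50,0,0,0,0,0],[60,40,0,0,0,0,0],[60,22,0,0,0,0,0],[60,0,0,0,0,0,0]], "newtons": 30}}

```text
clock: 28.22
position: [0.6258, -0.2384, 0.2367]
ee_rot: [-0.148, 1.568, 0.15]
force: [0.3, -0.0, 0.9]
width: 0.654
```

Request:
{"op": "arm_command", "data": {"motion": [[60,0,0,0,0,0,0],[60,0,0,0,0,0,0]]}}

```text
clock: 28.48
position: [0.627, -0.2392, 0.2396]
ee_rot: [-0.149, 1.563, 0.147]
force: [-0.1, 0.0, 0.4]
width: 0.653
```

```bash
python3 -c "
from h import *
go(.6253,-.2378,.076,10.8)"
```

```text
t 28.475 tcp [ 0.627  -0.2392  0.2396] grasp [ 0.6274 -0.2393  0.0806] F [-0.1  0.   0.4] w 0.6530405889434493
shift mm tool [ 4.6  1.9 -1.8] turn about x 0.0 tilt fix y,z deg [0.14 0.08]
```

Request:
{"op": "arm_command", "data": {"motion": [[60,3.5,1.5,-1.5,0,0,0],[60,0,0,0,0,0,0],[0,0,0,0,0,0,0],[0,0,0,0,0,0,0],[0,0,0,0,0,0,0]]}}

```text
clock: 29.1
position: [0.6246, -0.238, 0.2342]
ee_rot: [-0.148, 1.566, 0.148]
force: [-0.4, 0.0, 1.0]
width: 0.376
```

Request:
{"op": "arm_command", "data": {"motion": [[0,0,0,0,0,0,0],[0,0,0,0,0,0,0],[0,0,0,0,0,0,0]]}}

```text
clock: 29.48
position: [0.6246, -0.238, 0.2342]
ee_rot: [-0.148, 1.566, 0.148]
force: [0.2, 0.7, 0.2]
width: 0.251
```

```bash
python3 -c "
from h import *
go(.6253,-.2378,.076,10.8)"
```

```text
t 29.475 tcp [ 0.6246 -0.238   0.2342] grasp [ 0.6247 -0.238   0.0752] F [0.2 0.7 0.2] w 0.2509057291444035
shift mm tool [-0.8  0.   0.7] turn about x 0.0 tilt fix y,z deg [0.01 0.  ]
```

Request:
{"op": "arm_command", "data": {"motion": [[0,-15,0,0,0,0,0],[0,-40,0,0,0,0,0],[0,-50,0,0,0,0,0],[0,-50,0,0,0,0,0],[0,-10,0,0,0,0,0]]}}

```text
clock: 30.1
position: [0.6253, -0.2375, 0.4043]
ee_rot: [-0.15, 1.559, 0.147]
force: [-0.2, -0.5, -3.2]
width: 0.252
```

Request:
{"op": "arm_command", "data": {"motion": [[0,0,0,0,0,0,0],[0,0,0,0,0,0,0]]}}

```text
clock: 30.35
position: [0.624, -0.2381, 0.3974]
ee_rot: [-0.148, 1.569, 0.149]
force: [-0.4, 0.1, -2.2]
width: 0.256
```

```bash
python3 -c "
from h import *
go(.4340,-.0032,.240,10.8)"
```

```text
t 30.35 tcp [ 0.624  -0.2381  0.3974] grasp [ 0.6236 -0.238   0.2384] F [-0.4  0.1 -2.2] w 0.25644196724695767
shift mm tool [  -0.9  266.3 -142.1] turn about x 0.0 tilt fix y,z deg [-0.16 -0.06]
```

Request:
{"op": "arm_command", "data": {"motion": [[0,-5,36,-20,0,0,0],[0,0,46,-24.5,0,0,0],[0,0,46,-24.5,0,0,0],[0,0,46,-24.5,0,0,0],[0,0,46,-24.5,0,0,0]]}}

```text
clock: 30.98
position: [0.4657, -0.043, 0.4029]
ee_rot: [-0.148, 1.568, 0.149]
force: [0.7, 0.7, -1.0]
width: 0.253
```

Request:
{"op": "arm_command", "data": {"motion": [[0,0,46,-24,0,0,0],[0,0,0,0,0,0,0],[0,0,0,0,0,0,0],[0,0,0,0,0,0,0]]}}

```text
clock: 31.48
position: [0.4356, -0.0045, 0.4037]
ee_rot: [-0.147, 1.567, 0.148]
force: [1.1, 0.0, -1.8]
width: 0.258
```

Run:
```python
from h import *
go(.4340,-.0032,.1712,10.8)
d=get_image("side"); save(d,"s8.png",(200,60,380,240),3.3); s=cloud(d); s2=cloud(get_image("top"))
b=.159+.0042
for zlo,zhi,r in((.002,.012,.065),(.018,.045,.0555)):
    cyl(s,(.434,-.0032),b+zlo,b+zhi,r,.008)
m=(s[...,2]>.15)&(np.hypot(s[...,0]-.434,s[...,1]+.0032)<.08); print(np.percentile(s[m][:,2],[1,5,20,50]).round(4))
```

```text
t 31.475 tcp [ 0.4356 -0.0045  0.4037] grasp [ 0.4355 -0.0044  0.2447] F [ 1.1  0.  -1.8] w 0.2576075449230137
shift mm tool [73.5  1.4 -1.2] turn about x -0.1 tilt fix y,z deg [-0.05 -0.03]
cyl 157 [ 0.4361 -0.0049] rms 0.0011
cyl 651 [ 0.4352 -0.0039] rms 0.0026
[0.1723 0.1815 0.2221 0.3457]
```

View pics/s8.png

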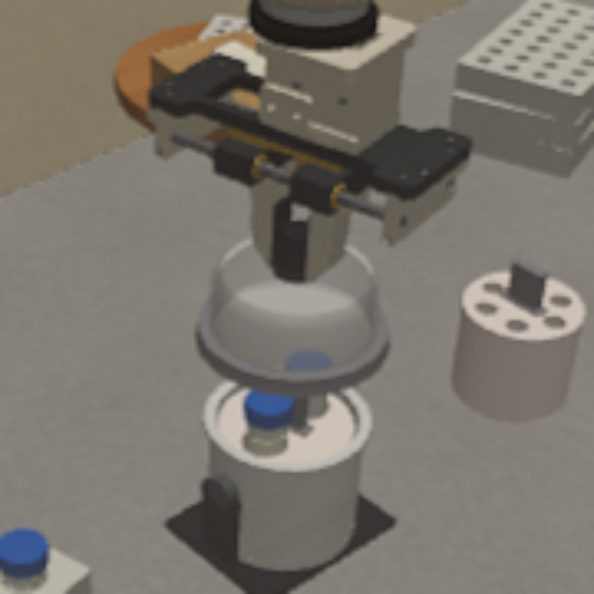

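The dome hangs level at (293,315), centred on the grasp and over the tubes at (268,408) and (310,362).

Request:
{"op": "arm_command", "data": {"motion": [[0,15,1.4,-1.3,0,0,0],[0,15,0,0,0,0,0],[0,15,0,0,0,0,0],[0,10,0,0,0,0,0],[0,0,0,0,0,0,0]]}}

```text
clock: 32.2
position: [0.4334, -0.0023, 0.3484]
ee_rot: [-0.148, 1.567, 0.149]
force: [0.0, 0.6, -2.4]
width: 0.256
```

Run:
```python
from h import *
go(.4340,-.0032,.1712,10.8)
s=cloud(get_image("side"))
cyl(s,(.434,-.0032),.117,.127,.065,.008);cyl(s,(.434,-.0032),.097,.103,.058,.006)
```

```text
t 32.2 tcp [ 0.4334 -0.0023  0.3484] grasp [ 0.4331 -0.0022  0.1894] F [ 0.   0.6 -2.4] w 0.25640064928960904
shift mm tool [18.1 -1.1  0.7] turn about x 0.0 tilt fix y,z deg [-0.09 -0.04]
cyl 372 [ 0.4347 -0.0042] rms 0.0034
cyl 80 [ 0.4339 -0.0039] rms 0.0016
```

Request:
{"op": "arm_command", "data": {"motion": [[0,4,-0.9,0.5,0,0,0],[0,4,0,0,0,0,0],[0,3,0,0,0,0,0],[0,0,0,0,0,0,0]]}}

```text
clock: 32.75
position: [0.4342, -0.0031, 0.3381]
ee_rot: [-0.148, 1.566, 0.148]
force: [-0.1, 0.0, -2.3]
width: 0.257
```

Request:
{"op": "arm_command", "data": {"motion": [[0,2,0,0,0,0,0],[0,2,0,0,0,0,0],[0,1,0,0,0,0,0],[0,0,0,0,0,0,0]]}}

```text
clock: 33.25
position: [0.4342, -0.0031, 0.3331]
ee_rot: [-0.148, 1.566, 0.148]
force: [0.3, 0.5, -2.2]
width: 0.25
```

```bash
python3 -c "
from h import *
go(.4340,-.0032,.1712,10.8)"
```

```text
t 33.25 tcp [ 0.4342 -0.0031  0.3331] grasp [ 0.4342 -0.0031  0.1741] F [ 0.3  0.5 -2.2] w 0.24956967748784467
shift mm tool [ 2.9 -0.1 -0.2] turn about x 0.0 tilt fix y,z deg [-0.01 -0.  ]
```

Already below the rim with no side force.

Request:
{"op": "arm_command", "data": {"motion": [[0,1,0,0,0,0,0],[0,1,0,0,0,0,0],[0,0,0,0,0,0,0]]}}

```text
clock: 33.62
position: [0.4342, -0.0031, 0.3312]
ee_rot: [-0.148, 1.566, 0.148]
force: [0.6, 0.5, -3.0]
width: 0.253
```

Request:
{"op": "arm_command", "data": {"motion": [[0,1,0,0,0,0,0],[0,0,0,0,0,0,0]]}}

```text
clock: 33.88
position: [0.4342, -0.0031, 0.3302]
ee_rot: [-0.148, 1.566, 0.148]
force: [0.5, -0.7, -1.4]
width: 0.256
```

Request:
{"op": "arm_command", "data": {"motion": [[0,0.7,0,0,0,0,0],[0,0,0,0,0,0,0]]}}

```text
clock: 34.12
position: [0.4343, -0.003, 0.3301]
ee_rot: [-0.149, 1.566, 0.148]
force: [-3.8, -1.0, 8.2]
width: 0.254
```

Request:
{"op": "arm_command", "data": {"motion": [[60,-0.7,0,0,0,0,0],[60,0,0,0,0,0,0],[60,0,0,0,0,0,0],[60,0,0,0,0,0,0],[60,-15,0,0,0,0,0]]}}

```text
clock: 34.75
position: [0.4339, -0.0031, 0.345]
ee_rot: [-0.148, 1.568, 0.149]
force: [0.0, -0.7, 0.0]
width: 0.65
```

Request:
{"op": "arm_command", "data": {"motion": [[60,-50,0,0,0,0,0],[60,-50,0,0,0,0,0],[60,0,50,0,0,0,0],[60,0,50,0,0,0,0],[60,0,50,0,0,0,0]]}}

```text
clock: 35.38
position: [0.4055, 0.1457, 0.4465]
ee_rot: [-0.148, 1.564, 0.148]
force: [-0.0, -0.7, 0.3]
width: 0.656
```

Request:
{"op": "arm_command", "data": {"motion": [[60,0,50,0,0,0,0],[60,0,50,0,0,0,0],[60,0,0,0,0,0,0],[60,0,0,0,0,0,0]]}}

```text
clock: 35.88
position: [0.3873, 0.2422, 0.4456]
ee_rot: [-0.149, 1.566, 0.148]
force: [0.0, -0.4, -0.2]
width: 0.656
```

```bash
python3 - <<'E'
from h import *
st()
for c in("side","top"):
    d=get_image(c); save(d,c+"9.png"); s=cloud(d)
    print(c,pinpoint(c,"cap_dome")[:1])
    for n,lo,hi,r in(("grip",.172,.19,.02),("domeflat",.142,.156,.045)):
        q=s[(s[...,2]>lo)&(s[...,2]<hi)&(np.hypot(s[...,0]-.434,s[...,1]+.0032)<r)]
        if len(q)>5:
            A=np.c_[q[:,:2]-[.434,-.0032],np.ones(len(q))]; print(n,len(q),np.linalg.lstsq(A,q[:,2],rcond=None)[0].round(4),np.round(cv2.minAreaRect((q[:,:2]*1000).astype(np.float32))[0],1))
    cyl(s,(.434,-.0032),.098,.108,.065,.008)
E
python3 -c "
import cv2;cv2.imwrite('pics/c9.png',cv2.hconcat([cv2.resize(cv2.imread('pics/side9.png')[130:290,190:350],(400,400)),cv2.resize(cv2.imread('pics/top9.png')[150:310,190:350],(400,400))]))"
```

```text
t 35.875 tcp [0.3873 0.2422 0.4456] grasp [0.3873 0.2421 0.2866] F [ 0.  -0.4 -0.2] w 0.6563060083623893
side [{'point': [0.435, -0.0051, 0.094], 'p': 0.9}]
grip 88 [ 0.1771 -0.1119  0.1796] [432.2  -1.3]
domeflat 635 [-0.0033  0.0021  0.1489] [432.4  -1.3]
cyl 310 [ 0.4355 -0.0044] rms 0.0027
top [{'point': [0.4332, -0.0035, 0.0915], 'p': 0.88}]
grip 140 [ 0.0324 -0.0076  0.182 ] [433.5  -2.8]
domeflat 1670 [-0.0008 -0.0031  0.1504] [434.   -3.2]
cyl 163 [ 0.4358 -0.0031] rms 0.0033
```

View pics/c9.png

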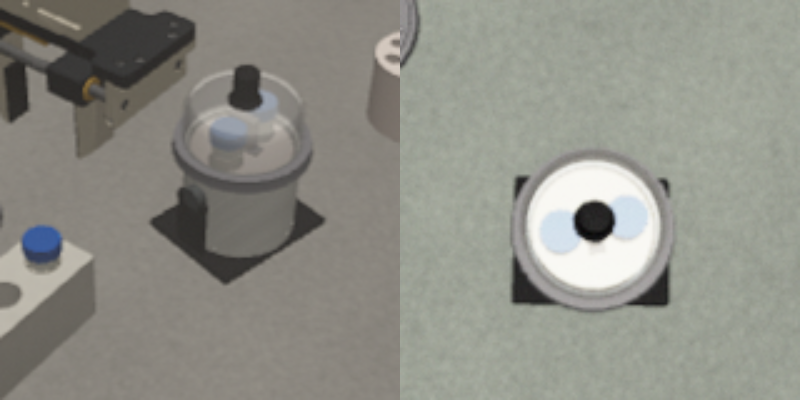

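Dome flat top reads z≈0.149–0.150 (0.149 expected), with slope under 0.004 rad and the centre on the bucket axis. The picture shows the cap seated over both tubes (side (245,150), top (593,222)). Handing in.

```bash
python3 -c "
from cell import arm
print(arm.sign_off())"
```

```text
the job is handed in; nothing more can be done
None
```

The bucket is loaded and closed, and I handed the job in at about 36 s of robot time; no verdict was reported. I lowered the two-bore adapter onto the bucket floor, then set tube_plain in one bore and tube_labelled in the other. The domed cap went on last. Each piece was lowered until light contact (about 8–14 N) and then released.

**Last checks:**
- **Adapter:** its top face read z ≈ 0.097 m against the 0.098 m expected when seated.
- **Tubes:** both tops read about 0.135 m, as expected.
- **Cap height and tilt:** the flat top read 0.149–0.150 m (0.149 m expected), with a slope below 0.004 rad.
- **Cap centring:** the top camera put it within about 0.5 mm of the bucket axis.
- **Arm:** it was clear of everything at the end.

**Disagreements:** the two cameras and the cylinder fits differed by up to about 2 mm sideways. The cap's height as found by the network came out 2–4 mm lower than the depth reading, while the gripper's height at contact agreed with full seating. The plane fit on the grip gave a meaningless slope because it included the grip's sides. I did not re-measure the six-bore adapter, flat cap or container, but the arm never touched them.

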